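# Set up the bench microscope for a board sample

## Robot

A 6-joint arm with a two-finger parallel gripper is mounted at the origin on the work surface. World frame = base frame: x ahead of the robot, y to its left, z up, the work surface at z = 0. Lengths are in m, angles in degrees, forces in N, time in s.
With the tool pointing down it reaches from about 0.25 to 0.725 m from the base axis. Payload 9.7 kg.
Tool frame: the origin (TCP) lies midway between the tips of the shut fingers; the grasp point (between the pads) lies 19 mm behind it; z points along the fingers, x is the direction in which the jaws open and shut, and the axes are right-handed (so a half turn about z gives the same grasp; the last joint's range is limited). The gripper opens to 85 mm and grips with 20 to 120 N. Pads are 22 mm wide; open, the fingers measure 114 mm over their backs; the gripper's body (76 mm by 85 mm) begins 54 mm behind the grasp point. The pads swing forward as they close: fully open they stand 13 mm farther back than shut.
Start: joints at [0, 4.979, 10.078, 95.1, 0, 90], TCP at [0.55, -0, 0.231] pointing down, gripper open.
Joint ranges: [-179.16, 179.16], [-48.56, 103.87], [-65.8, 70.77], [-126.05, 130.52], [-82.76, 87.17], [-180, 180]. Speed limits (degrees/s): [127.2, 127.2, 147.25, 180, 180, 180].

## Interface

Orientations are given as [roll, pitch, yaw] about the fixed x, y, z axes, in that order (R = Rz(yaw) Ry(pitch) Rx(roll)).
In Python, from workcell import bot, optics gives the robot as it stands.
- The arm moves only by the shell command python3 -m creep 'ROWS' [FORCE]. ROWS is JSON, a list of rows, each a list of 7 numbers: the shift along the tool's x, y, z in m, then the turn, a rotation vector about the tool's x, y, z in rad, then the opening, from 0 (shut) to 1 (fully open). A call has 1 to 8 rows; each row is the pose to reach, as a shift and turn from the pose commanded when the call began, along the tool's axes at that moment; what a row does not reach only later rows make up. A row lasts 1/10 s, in which the tool goes at most 50 mm and 8.59 degrees, less where a joint would pass 70% of its speed; a pose out of reach is approached as far as the arm can. A call with a gripper value outside its range is refused whole. The fingers move at their own pace and stop on an object; FORCE is the grip in N (left out, the last holds). Time passes only in rows, so rows that repeat a pose let the fingers close. It gives the time, the measured TCP pose, the force and the opening at its end, in the units of the state.
- bot.get_obs(): the state, without advancing time (a new reading comes with each control period).
- optics.camera(name): name is "scene" or "side" or "wrist"; returns the picture (480x640x3 uint8, red, green, blue); there is no depth.
- optics.camera_params(name): a dict with "camera_matrix" (3x3 intrinsics, pixels), "D" ([k1, k2, p1, p2, k3] as OpenCV has them; the pictures are not rectified), "R" (3x3) and "t" (3): a world point X has camera coordinates R X + t; the wrist camera has in their place "mount" (4x4, takes a point from camera to tool coordinates, whose origin is the TCP and whose axes are the tool frame's). Camera axes: x right, y down, z forward; pixel columns grow to the right and rows downward; lengths in m; the calibration is good to about 2 mm. A picture is of the moment at which its call begins: read the wrist's pose just before it. camera_params takes no time and is no camera call.
- bot.job_done(): hands the job in, once; it reports no verdict.
The state is a dict: "time": time; "q": joint angles; "qd": joint speeds; "joint_efforts": joint torques, N m; "ee_pos": TCP position; "tcp_rot": TCP orientation; "wrist_force": force on the tool from outside, world axes, zero at the start; "torque": the same for the moment, N m; "opening": finger opening in m.
Only numpy, scipy, OpenCV 4.12 (cv2) and the standard library are available. Lean on these libraries where they do the work, as an engineer would, in place of code of your own. Each camera call takes 0.05 s, during which the arm holds its last target.

## Task

Get the bench microscope ready for the thick board sample: lay the sample flat in the middle of the round black plate on the pulled-out stage, push the stage fully home under the lens, and turn the ribbed zoom collar until its pointer clicks in at the one large white dot on the dial. Leave the other things on the bench where they are.

Things in the scene. Friction and masses are not known exactly. Their poses are not given: they have to be found in the camera images.
- lens_axis (a point): Point on the vertical optical axis of the fixed bench microscope, 34 mm above the table (the stage's top face). Its axes are the microscope's: z up, stage pulls out to +y, post at -y, dial read from +x. Round the axis, heights above the table: ring light 70 mm wide z 108..128 mm, mount ring with black dial plate 94 mm wide z 138..164, zoom collar 52 mm wide z 165..188, square camera 35 mm wide z 196..218.
- post_top (a point): Top of the microscope's steel post, 25 mm thick, 256 mm above the table, 155 mm from the lens axis towards the microscope's -y. On it, z 112..182 mm, a focus block 52 by 50 mm with knobs to 52 mm either side, joined to the mount ring by an arm 30 mm wide. The foot plate spans x -100..100, y -190..150 mm from the lens axis and is 18 mm thick; rails on it to 26 mm. Axes as lens_axis.
- stage (a joint): Position of the sliding stage along the microscope's y axis in m: 0 = fully home under the lens (against its stop), 0.13 = fully pulled out. It slides with about 2 N of friction and stays where it is left.
- stage_plate (a point): Centre of the round black plate (80 mm wide, flush) on the stage's flat top, 34 mm above the table; it lies on the lens axis when the stage is home. The stage is an aluminium plate 130 mm (x) by 190 mm (y), 8 mm thick, spanning y -65..125 mm from this point. Axes as lens_axis.
- stage_pull (a point): Middle of the top edge of the stage's upright pull plate, 60 mm above the table: 70 mm wide (x), 8 mm thick (y), standing 26 mm above the stage at its outer (+y) end, 125 mm from the round plate's centre. Push its outer face towards -y to send the stage home. Axes as lens_axis.
- zoom_collar (a joint): Angle of the zoom collar in rad, growing counter-clockwise seen from above; 0 = pointer along the microscope's +x. It clicks into nine stops 0.28 rad apart, at -1.12 ... 1.12, between end stops at +-1.15; in between, a spring ball pulls it into the nearest stop. Turning it over a click takes about 0.25 N m.
- zoom_axis (a point): Point on the collar's turning axis (the same as the lens axis), at the height of the dial's top face, 164 mm above the table; its x axis turns with the collar and runs along the pointer. The collar is a black ribbed cylinder 52 mm in diameter, from 1 to 24.5 mm above this point, clear all round but for the pointer; the camera stands above it, to 54 mm above this point, within 25 mm of the axis.
- zoom_pointer (a point): The point on the dial, 38.5 mm from the axis (on the circle of dots), that the collar's pointer points at. The pointer is a steel nib 5 mm wide and 5 mm tall, low on the collar, ending 33.5 mm from the axis.
- big_dot: The large white sticker dot, 13 mm wide, flat on the dial plate, centred 38.5 mm from the axis; it covers one of the nine click dots (the others are 4 mm wide). Origin at its centre. When the collar is at the marked click, zoom_pointer lies on this point.
- sample: The thick board sample, a block of triple-wall corrugated board 60 mm (x) by 42 mm (y) by 16 mm (z), about 25 g, loose on the table. Origin at the centre of its underside, z up.
- offcut: Bystander: thin single-wall board offcut, 60 by 42 by 6 mm. Origin at the centre of its underside.
- tape_roll: Bystander: roll of paper tape lying flat, 84 mm wide, 24 mm tall. Origin at the centre of its underside.
- folder: Bystander: white bone folder, a flat stick 160 by 22 by 5 mm along its x. Origin under its middle.
- knife: Bystander: grey cutter knife, about 170 mm long along its x, 20 mm wide, 16 mm tall. Origin under its middle.
- glue: Bystander: white glue bottle, 54 mm wide, 155 mm tall, upright. Origin at the centre of its underside.
- brush_jar: Bystander: glass jar 72 mm wide, 95 mm tall, with brushes to 195 mm. Origin at the centre of its underside.
- weight: Bystander: steel knob weight, 48 mm wide, 50 mm tall. Origin at the centre of its underside.
Things that resemble listed ones, but are neither listed nor needed, are in the scene too. There is more than one size of the sample; the one meant has the size given above.

How it is judged (in metres and radians):
At the end, for the whole second after the job is handed in: The thick sample lies flat and at rest on the stage with its centre within 12 mm of the lens axis, the stage is home to within 4 mm, and the zoom collar rests in the click marked by the large dot (pointer within 4 mm of the dot's centre on the dial circle; neighbouring clicks are 11 mm apart) (horizontal distance between sample and lens_axis below 0.012 m and height (world z) of sample between 0.03 and 0.038 m and angle between sample's own z axis and vertical below 0.1 rad and linear speed of sample below 0.02 m/s and value of joint stage below 0.004 m and horizontal distance between zoom_pointer and big_dot below 0.004 m and velocity of joint zoom_collar between -0.1 and 0.1 rad/s); the robot touches nothing.
It fails at once if a bystander on the bench is moved by more than 30 mm (distance of any of offcut, tape_roll, folder, knife, glue, brush_jar, weight from where it was at the start of the episode above 0.03 m).
It also fails if it takes over 64 s, if anything falls off the work surface, if the arm or the gripper's body presses on something with over 40 N, if the wrist force passes 120 N, or if a joint passes its speed limit or range.

## Working session

There is one attempt and no reset: what is moved stays moved. The work goes in short steps, Python scripts to look and compute and a shell command to move; the robot and the scene stay as the last step left them, time stands still between calls to the robot, and variables do not carry over. Pictures are saved under pics/ and viewed, and the job is handed in when it is done.

```bash
ls; mkdir -p pics; python3 - <<'E'
from workcell import bot, optics
import cv2
print(bot.get_obs())
for n in ["scene","side","wrist"]:
    im=optics.camera(n); cv2.imwrite(f"pics/{n}0.png",im[:,:,::-1])
    p=optics.camera_params(n); print(n,p)
E
```

```text
pics
{'time': 0.0, 'q': array([-2.90362522e-03,  5.00997668e+00,  1.00336026e+01,  9.51011829e+01,
       -9.29456921e-04,  8.99993706e+01]), 'qd': array([-0.00754932, -0.107962  , -0.01722363,  0.01423086, -0.16738846,
       -0.06976941]), 'joint_efforts': array([ 7.68234549e-04, -5.20392072e+01,  4.64802504e+01,  1.63646933e-02,
        2.23589603e-05, -6.77332673e-05]), 'ee_pos': array([ 5.49751856e-01, -3.24835197e-05,  2.30586241e-01]), 'tcp_rot': array([ 1.79999071e+02,  7.75570388e-02, -2.27422035e-03]), 'wrist_force': array([-0.17125442,  0.59319241,  0.09341791]), 'torque': array([0.01857414, 0.0081893 , 0.0117167 ]), 'opening': 0.08535661648171929}
scene {'camera_matrix': array([[486.60854264,   0.        , 313.81201377],
       [  0.        , 486.60854264, 236.48501012],
       [  0.        ,   0.        ,   1.        ]]), 'D': array([0.04341815, 0.        , 0.        , 0.        , 0.        ]), 'R': array([[ 0.24539583,  0.96929326, -0.01585733],
       [ 0.76006417, -0.20252716, -0.61748296],
       [-0.60173361,  0.13947515, -0.78642441]]), 't': array([-0.1915457 , -0.
[... 386 characters left out ...]
    [ 0.53842915, -0.03526686, -0.84193248]]), 't': array([0.14128008, 0.52822168, 1.099133  ])}
wrist {'camera_matrix': array([[401.83309562,   0.        , 325.87178244],
       [  0.        , 401.83309562, 244.18225912],
       [  0.        ,   0.        ,   1.        ]]), 'D': array([0.02476339, 0.        , 0.        , 0.        , 0.        ]), 'mount': array([[ 9.99999237e-01, -1.00685208e-03, -7.15484869e-04,
         3.56105256e-04],
       [ 1.17484155e-03,  9.54158551e-01,  2.99299313e-01,
        -7.58408716e-02],
       [ 3.81335871e-04, -2.99299925e-01,  9.54159006e-01,
        -1.42140774e-01],
       [ 0.00000000e+00,  0.00000000e+00,  0.00000000e+00,
         1.00000000e+00]])}
```

View pics/scene0.png

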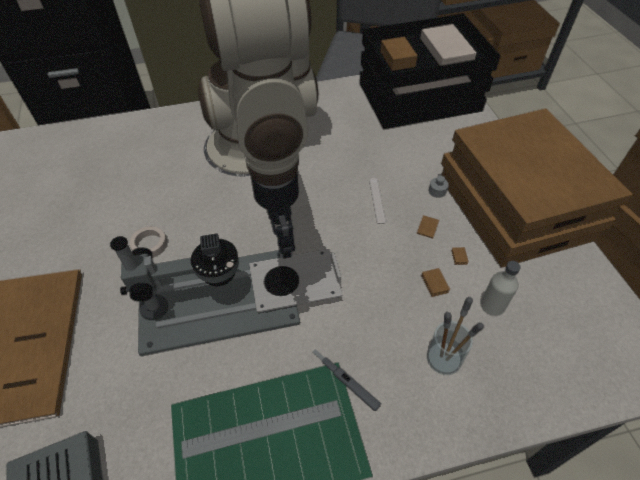

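View pics/side0.png

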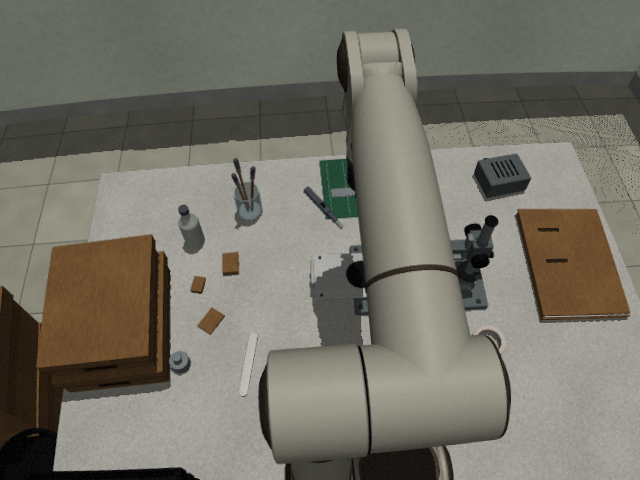

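View pics/wrist0.png

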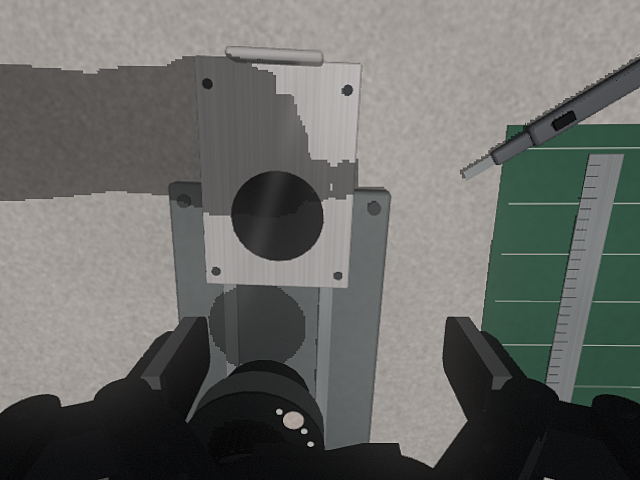

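The scene picture shows the microscope on the left, with its dial near (215,260) and its stage pulled out, plate near (282,281). Three board pieces are candidates for the sample: (428,227), (460,256) and (435,282). I'll enlarge these and the dial.

```bash
cat > h.py <<'E'
import numpy as np, cv2
from workcell import bot, optics
from scipy.spatial.transform import Rotation as Ro
def toolT(o):
    T=np.eye(4);T[:3,:3]=Ro.from_euler('xyz',o['tcp_rot'],degrees=True).as_matrix();T[:3,3]=o['ee_pos'];return T
def cam(name,o=None):
    p=optics.camera_params(name);K=p['camera_matrix'];D=p['D']
    if name=='wrist':
        T=toolT(o)@p['mount'];R=T[:3,:3].T;t=-R@T[:3,3]
    else: R,t=p['R'],p['t']
    return K,D,R,t
def px2w(c,pts,z):
    K,D,R,t=c
    u=cv2.undistortPoints(np.array(pts,float).reshape(-1,1,2),K,D).reshape(-1,2)
    d=np.c_[u,np.ones(len(u))]@R; o=-R.T@t
    s=(z-o[2])/d[:,2]
    return o+d*s[:,None]
def w2px(c,P):
    K,D,R,t=c
    return cv2.projectPoints(np.array(P,float).reshape(-1,1,3),cv2.Rodrigues(R)[0],t.reshape(3,1),K,D)[0].reshape(-1,2)
def crop(im,x0,y0,x1,y1,k,fn):
    c=cv2.resize(im[y0:y1,x0:x1],None,fx=k,fy=k,interpolation=cv2.INTER_CUBIC);cv2.imwrite(fn,c[:,:,::-1] if c.ndim==3 else c)
E
python3 - <<'E'
from h import *
s=cv2.imread('pics/scene0.png')[:,:,::-1]; w=cv2.imread('pics/wrist0.png')[:,:,::-1];d=cv2.imread('pics/side0.png')[:,:,::-1]
crop(s,400,200,500,300,6,'pics/c1.png')
a=cv2.resize(s[225:300,180:290],None,fx=7,fy=7,interpolation=2);cv2.imwrite('pics/c2.png',a[:,:,::-1])
crop(w,180,350,340,470,5,'pics/c3.png')
crop(d,180,240,260,340,6,'pics/c4.png')
E
```

```text
(no output)
```

View pics/c1.png

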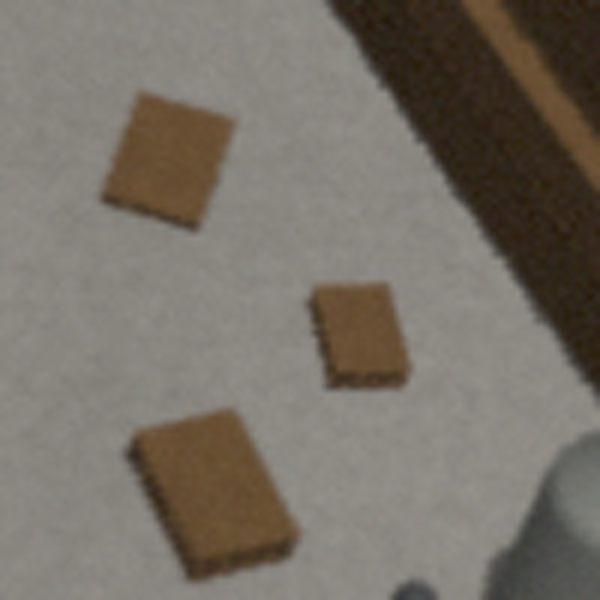

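View pics/c2.png

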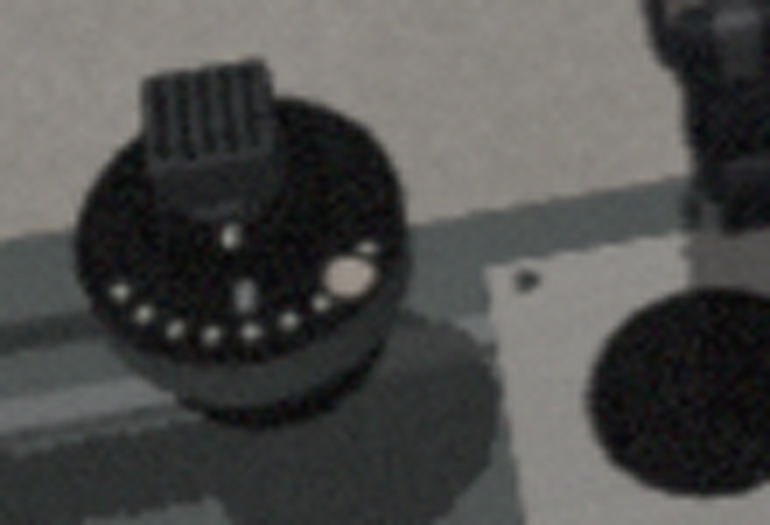

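View pics/c3.png

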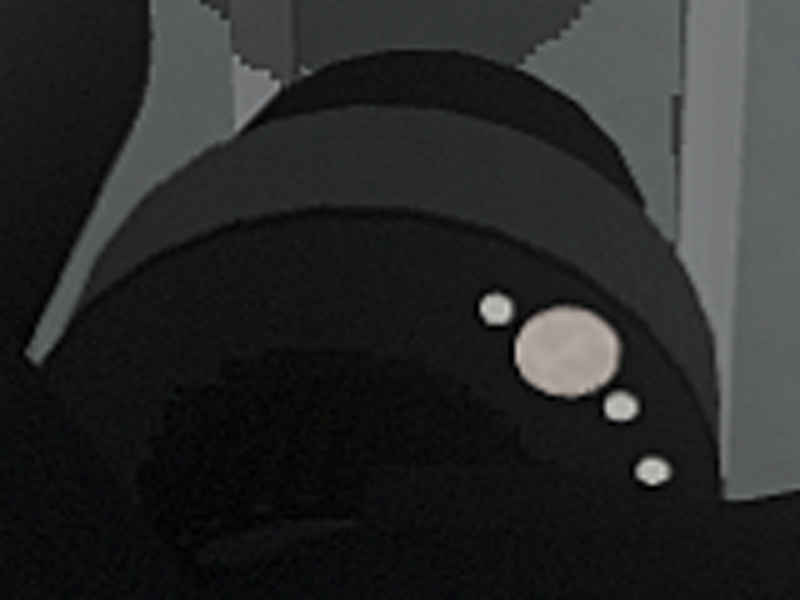

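View pics/c4.png

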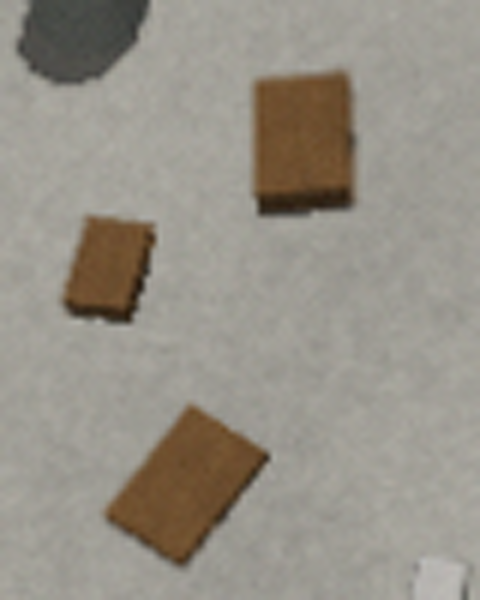

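The candidates are these:
- **(428,227):** thin, so this is the offcut.
- **(460,256):** thick but small, so a decoy.
- **(435,282):** thick and 60x42-like, so this is my choice.

On the dial, the large dot is the 8th of nine counting from the left, and the pointer nib sits near the 4th or 5th.

```bash
python3 - <<'E'
from h import *
np.set_printoptions(precision=4,suppress=True)
o={'ee_pos':np.array([.54975,0,.2306]),'tcp_rot':np.array([180,.0776,-.002])}
S=cam('scene');W=cam('wrist',o);D=cam('side')
c=np.array([[132,430],[235,410],[298,538],[192,556]])/6+[400,200]
P=px2w(S,c,.016);print('sample top',P,P.mean(0),np.linalg.norm(np.diff(P,axis=0),axis=1))
c=np.array([[255,78],[348,72],[353,188],[256,194]])/6+[180,240]
P=px2w(D,c,.016);print('side sample',P,P.mean(0),np.linalg.norm(np.diff(P,axis=0),axis=1))
c=np.array([[310,288],[388,284],[408,374],[328,378]])/6+[400,200]
P=px2w(S,c,.016);print('small',P.mean(0),np.linalg.norm(np.diff(P,axis=0),axis=1))
c=np.array([[140,92],[237,120],[200,222],[103,197]])/6+[400,200]
P=px2w(S,c,.006);print('offcut',P.mean(0),np.linalg.norm(np.diff(P,axis=0),axis=1))
# dots
dots=np.array([[120,292],[145,313],[176,329],[212,335],[251,331],[289,320],[321,302],[350,277],[368,247]])/7+[180,225]
P=px2w(S,dots,.164)
A=np.c_[2*P[:,:2],np.ones(9)];s=np.linalg.lstsq(A,(P[:,:2]**2).sum(1),rcond=None)[0]
ctr=s[:2];r=np.sqrt(s[2]+ctr@ctr);print('dial ctr',ctr,r,'angles',np.degrees(np.arctan2(P[:,1]-ctr[1],P[:,0]-ctr[0])))
nib=px2w(S,np.array([[245,307],[246,285]])/7+[180,225],.169);print('nib',nib-[*ctr,0], np.degrees(np.arctan2(nib[:,1]-ctr[1],nib[:,0]-ctr[0])))
# wrist: dots, plate
wd=np.array([[497,309],[567,352],[621,406],[653,471]])/5+[180,350]
print('wrist dots',px2w(W,wd,.164),'scene',P[-4:][::-1])
pl=np.array([[232,215],[323,215],[277,171],[277,260]])
print('plate',px2w(W,pl,.034))
st=np.array([[196,57],[360,64],[347,288],[207,284]])
print('stage corners',px2w(W,st,.034))
print('pull top',px2w(W,[[226,48],[322,53]],.060))
print('plate scene',px2w(S,[[265,282],[299,280],[282,267],[282,296]],.034))
E
```

```text
sample top [[0.5534 0.3141 0.016 ]
 [0.5547 0.3556 0.016 ]
 [0.614  0.355  0.016 ]
 [0.6114 0.3142 0.016 ]] [0.5834 0.3347 0.016 ] [0.0415 0.0593 0.0409]
side sample [[0.6159 0.3557 0.016 ]
 [0.6154 0.3139 0.016 ]
 [0.5554 0.3116 0.016 ]
 [0.556  0.3543 0.016 ]] [0.5857 0.3339 0.016 ] [0.0419 0.06   0.0427]
small [0.5319 0.4168 0.016 ] [0.0309 0.0435 0.0309]
offcut [0.4239 0.3849 0.006 ] [0.0414 0.0589 0.0399]
dial ctr [ 0.5013 -0.1317] 0.03880076476823181 angles [-65.785  -49.7361 -33.6088 -18.1439  -2.248   13.7368  28.8628  45.2771
  61.591 ]
nib [[ 0.0337 -0.0017  0.169 ]
 [ 0.0263 -0.0005  0.169 ]] [-2.9034 -1.144 ]
wrist dots [[ 0.5208 -0.0991  0.164 ]
 [ 0.5293 -0.1056  0.164 ]
 [ 0.536  -0.1138  0.164 ]
 [ 0.5399 -0.1239  0.164 ]] scene [[ 0.5197 -0.0976  0.164 ]
 [ 0.5287 -0.104   0.164 ]
 [ 0.5351 -0.113   0.164 ]
 [ 0.5389 -0.1225  0.164 ]]
plate [[ 0.4686 -0.004   0.034 ]
 [ 0.5471 -0.004   0.034 ]
 [ 0.5089  0.0337  0.034 ]
 [ 0.5059 -0.0452  0.034 ]]
stage corners [[ 0.4503  0.1199  0.034 ]
 [ 0.5761  0.1152  0.034 ]
 [ 0.5689 -0.0724  0.034 ]
 [ 0.4414 -0.0683  0.034 ]]
pull top [[0.4796 0.1224 0.06  ]
 [0.5471 0.1193 0.06  ]]
plate scene [[ 0.5008 -0.0411  0.034 ]
 [ 0.5151  0.0335  0.034 ]
 [ 0.4708  0.004   0.034 ]
 [ 0.5461 -0.0118  0.034 ]]
```

```bash
python3 - <<'E'
from h import *
np.set_printoptions(precision=4,suppress=True)
S=cam('scene');D=cam('side')
print('glue',px2w(S,[[496,307]],.01),px2w(D,[[194,247]],.01),'top',px2w(S,[[514,266]],.155),px2w(D,[[184,209]],.155))
print('jar',px2w(S,[[445,362]],.01),px2w(D,[[248,214]],.01),'brush tips',px2w(S,[[447,318],[468,303],[478,327]],.185))
print('tip of knife',px2w(S,[[314,351]],.01), 'folder',px2w(S,[[372,180],[380,222]],.005))
E
```

```text
glue [[0.6768 0.436  0.01  ]] [[0.6459 0.4357 0.01  ]] top [[0.6681 0.4349 0.155 ]] [[0.6678 0.4314 0.155 ]]
jar [[0.7669 0.2777 0.01  ]] [[0.7432 0.2868 0.01  ]] brush tips [[0.7554 0.2503 0.185 ]
 [0.7368 0.2986 0.185 ]
 [0.7847 0.2944 0.185 ]]
tip of knife [[0.6776 0.0266 0.01  ]] folder [[0.2334 0.3012 0.005 ]
 [0.3793 0.2738 0.005 ]]
```

```bash
python3 -m creep '[[0.0345,-0.334,0,0,0,0,1],[0.0345,-0.334,0,0,0,0,1],[0.0345,-0.334,0,0,0,0,1],[0.0345,-0.334,0,0,0,0,1],[0.0345,-0.334,0.0,0,0,0,1],[0.0345,-0.334,0.05,0,0,0,1],[0.0345,-0.334,0.08,0,0,0,1],[0.0345,-0.334,0.08,0,0,0,1]]'
python3 -m creep '[[0,0,0,0,0,0,1],[0,0,0,0,0,0,1],[0,0,0,0,0,0,1],[0,0,0,0,0,0,1],[0,0,0,0,0,0,1]]'
python3 - <<'E'
from h import *
o=bot.get_obs();im=optics.camera('wrist');np.save('w1.npy',im)
import pickle;pickle.dump(o,open('w1.pkl','wb'))
cv2.imwrite('pics/w1.png',im[:,:,::-1])
print(o['time'],o['ee_pos'],o['tcp_rot'],o['wrist_force'])
E
```

```text
time: 0.95
ee_pos: [0.583, 0.3362, 0.1462]
tcp_rot: [179.9, 0.3, 0.2]
wrist_force: [-0.4, -0.3, -0.8]
opening: 0.0854
time: 1.45
ee_pos: [0.5851, 0.3333, 0.1528]
tcp_rot: [-179.9, -0.1, -0.1]
wrist_force: [0.6, 0.3, 0.7]
opening: 0.0854
1.45 [0.58508358 0.33327488 0.15284566] [-1.79944000e+02 -1.04305941e-01 -6.74156976e-02] [0.5986585  0.31025744 0.65430962]
```

View pics/w1.png

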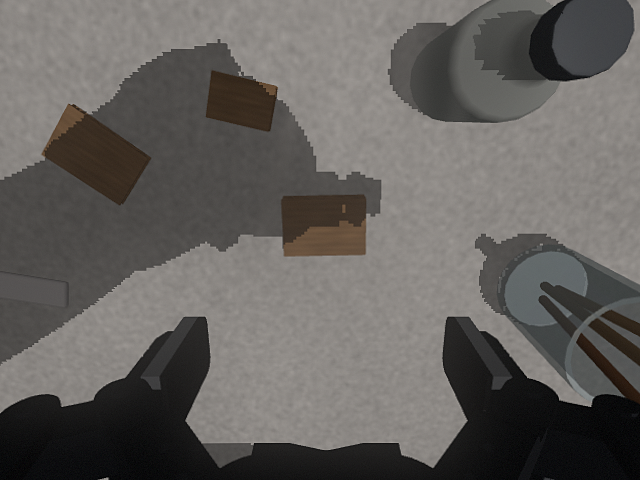

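The wrist picture shows the sample's top with corners near (283,196), (366,195), (366,254) and (284,256). The thin offcut is at (97,155), the small decoy at (242,100), and the bottle and jar are on the right.

```bash
python3 - <<'E'
from h import *
import pickle
o=pickle.load(open('w1.pkl','rb'));P=px2w(cam('wrist',o),[[283,196],[366,195],[366,254],[284,256]],.016)
print(P,P.mean(0),np.linalg.norm(np.diff(P,axis=0),axis=1))
E
```

```text
[[0.55550517 0.3572003  0.016     ]
 [0.61365973 0.3577561  0.016     ]
 [0.61486716 0.31411591 0.016     ]
 [0.55470928 0.31273702 0.016     ]] [0.58468534 0.33545233 0.016     ] [0.05815721 0.04365689 0.06017368]
```

```bash
python3 -m creep '[[0,-0.001,0.04,0,0,0,1],[0,-0.001,0.08,0,0,0,1],[0,-0.001,0.11,0,0,0,1],[0,-0.001,0.135,0,0,0,1],[0,-0.001,0.15,0,0,0,1],[0,-0.001,0.15,0,0,0,1],[0,-0.001,0.15,0,0,0,1]]'
python3 -m creep '[[0,0,0,0,0,0,0.6],[0,0,0,0,0,0,0.6],[0,0,0,0,0,0,0.6],[0,0,0,0,0,0,0.6],[0,0,0,0,0,0,0.6],[0,0,0,0,0,0,0.6],[0,0,0,0,0,0,0.6]]' 25
python3 - <<'E'
from h import *
o=bot.get_obs();im=optics.camera('wrist')
cv2.imwrite('pics/w2.png',im[:,:,::-1])
E
```

```text
time: 2.2
ee_pos: [0.585, 0.3352, 0.0025]
tcp_rot: [-180.0, -0.1, -0.0]
wrist_force: [0.6, -0.2, 0.6]
opening: 0.0852
time: 2.9
ee_pos: [0.5853, 0.3355, 0.0032]
tcp_rot: [-179.9, -0.1, -0.0]
wrist_force: [-0.8, -0.1, 6.9]
opening: 0.0592
```

View pics/w2.png

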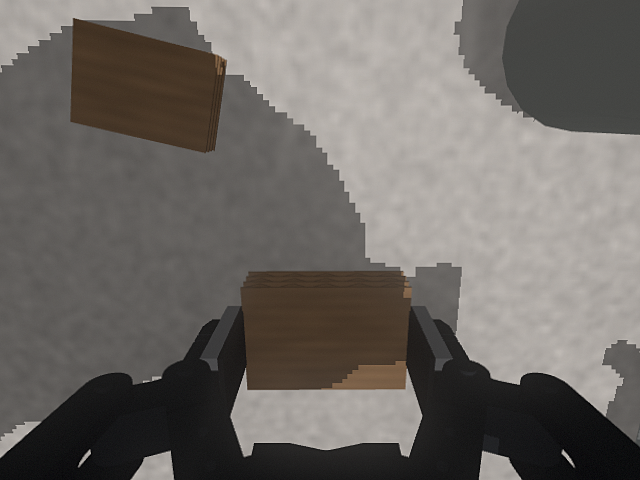

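```bash
python3 -m creep '[[0,0,-0.04,0,0,0,0.6],[0,0,-0.08,0,0,0,0.6],[-0.01,0.03,-0.12,0,0,0,0.6],[-0.02,0.08,-0.12,0,0,0,0.6],[-0.03,0.13,-0.12,0,0,0,0.6],[-0.04,0.18,-0.12,0,0,0,0.6],[-0.052,0.23,-0.12,0,0,0,0.6],[-0.065,0.28,-0.12,0,0,0,0.6]]'
python3 -m creep '[[-0.012,0.045,0,0,0,0,0.6],[-0.012,0.059,0,0,0,0,0.6],[-0.012,0.059,0,0,0,0,0.6],[-0.012,0.059,0,0,0,0,0.6],[-0.012,0.059,0,0,0,0,0.6]]'
python3 - <<'E'
from h import *
o=bot.get_obs();im=optics.camera('wrist');s=optics.camera('scene')
import pickle;pickle.dump(o,open('w3.pkl','wb'))
cv2.imwrite('pics/w3.png',im[:,:,::-1]);crop(s,130,200,350,365,3.5,'pics/s3.png')
E
```

```text
time: 3.75
ee_pos: [0.5206, 0.0598, 0.122]
tcp_rot: [-180.0, -0.1, 0.0]
wrist_force: [1.0, -0.0, 0.1]
opening: 0.0596
time: 4.25
ee_pos: [0.5095, 0.0035, 0.1214]
tcp_rot: [-180.0, -0.0, 0.1]
wrist_force: [-0.0, -0.0, -0.6]
opening: 0.0593
```

View pics/w3.png

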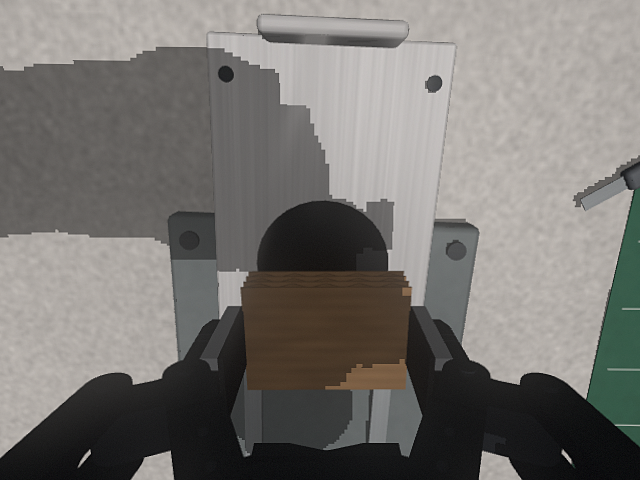

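View pics/s3.png

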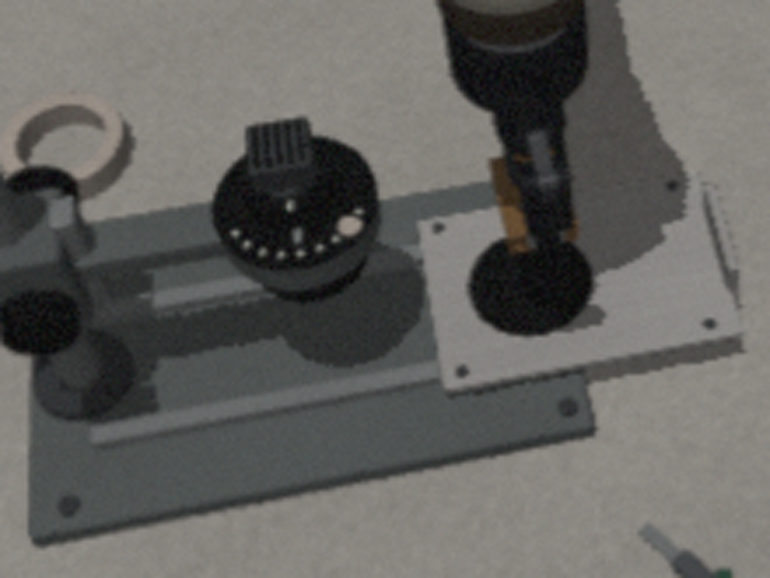

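```bash
python3 - <<'E'
from h import *
import pickle
np.set_printoptions(precision=4,suppress=True)
o=pickle.load(open('w3.pkl','rb'));C=cam('wrist',o);print(o['ee_pos'],bot.get_obs()['ee_pos'])
im=cv2.imread('pics/w3.png').max(2)
pts=[]
for x in range(262,350,4):
    for y in range(195,268):
        if im[y,x]<50: pts.append([x,y]);break
print(pts)
P=px2w(C,pts,.034)[:,:2]
from scipy.optimize import least_squares
f=least_squares(lambda c:np.hypot(*(P-c).T)-.04,[.508,-.004],loss='soft_l1',f_scale=.001)
print('plate',f.x,np.abs(f.fun).max())
print('edges',px2w(C,[[257,262],[388,258]],.034))
print('stage corner y', px2w(C,[[209,33],[456,43]],.034),'pull',px2w(C,[[258,15],[409,21]],.060))
g=px2w(C,[[242,289],[410,289],[406,389],[246,389]],o['ee_pos'][2]-.003+.016);print('sample',g.mean(0),g)
E
```

```text
[0.5095 0.0035 0.1214] [0.5094 0.0036 0.1211]
[[262, 239], [266, 232], [270, 226], [274, 221], [278, 217], [282, 214], [286, 211], [290, 209], [294, 207], [298, 205], [302, 204], [306, 203], [310, 202], [314, 202], [318, 201], [322, 201], [326, 201], [330, 202], [334, 202], [338, 203], [342, 204], [346, 205]]
plate [ 0.5077 -0.0064] 0.0003219497677538763
edges [[ 0.4679 -0.0039  0.034 ]
 [ 0.5473 -0.0014  0.034 ]]
stage corner y [[0.4501 0.1203 0.034 ]
 [0.5765 0.1157 0.034 ]] pull [[0.4794 0.1229 0.06  ]
 [0.547  0.1205 0.06  ]]
sample [0.5098 0.002  0.1344] [[ 0.4805  0.0225  0.1344]
 [ 0.5391  0.0225  0.1344]
 [ 0.54   -0.0185  0.1344]
 [ 0.4795 -0.0185  0.1344]]
```

```bash
python3 -m creep '[[-0.002,0.0085,0.03,0,0,0,0.6],[-0.002,0.0085,0.055,0,0,0,0.6],[-0.002,0.0085,0.075,0,0,0,0.6],[-0.002,0.0085,0.083,0,0,0,0.6],[-0.002,0.0085,0.083,0,0,0,0.6],[-0.002,0.0085,0.083,0,0,0,0.6],[-0.002,0.0085,0.083,0,0,0,0.6]]'
python3 -m creep '[[0,0,0.0,0,0,0,0.6],[0,0,0.0005,0,0,0,1],[0,0,0.0005,0,0,0,1],[0,0,0.0005,0,0,0,1],[0,0,0,0,0,0,1],[0,0,0,0,0,0,1]]'
python3 - <<'E'
from h import *
o=bot.get_obs();im=optics.camera('wrist')
import pickle;pickle.dump(o,open('w4.pkl','wb'))
cv2.imwrite('pics/w4.png',im[:,:,::-1])
E
```

```text
time: 5.05
ee_pos: [0.5076, -0.0057, 0.0388]
tcp_rot: [180.0, -0.0, 0.0]
wrist_force: [0.4, 0.0, -0.8]
opening: 0.0591
time: 5.65
ee_pos: [0.5072, -0.0061, 0.0384]
tcp_rot: [180.0, -0.0, -0.0]
wrist_force: [0.3, 0.0, 0.1]
opening: 0.0852
```

View pics/w4.png

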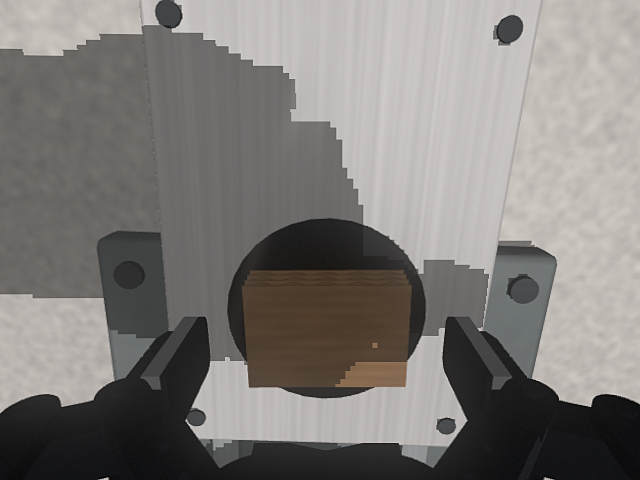

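The sample now lies flat on the black disc. The disc spans about x 229 to 425 and y 218 to 398, and the sample's top spans about (244..411, 285..387).

```bash
python3 - <<'E'
from h import *
import pickle
np.set_printoptions(precision=4,suppress=True)
o=pickle.load(open('w4.pkl','rb'));C=cam('wrist',o)
print(px2w(C,[[244,285],[411,285],[406,387],[249,387]],.05).mean(0))
p=px2w(C,[[327,218],[327,398],[229,308],[425,308]],.034);print(p)
E
```

```text
[ 0.508  -0.0073  0.05  ]
[[ 0.5079  0.0341  0.034 ]
 [ 0.5078 -0.0459  0.034 ]
 [ 0.4685 -0.003   0.034 ]
 [ 0.5472 -0.0031  0.034 ]]
```

```bash
python3 -m creep '[[0,0,-0.04,0,0,0,1],[0,0,-0.08,0,0,0,1],[0.001,-0.04,-0.1,0,0,0,0],[0.002,-0.085,-0.1,0,0,0,0],[0.004,-0.13,-0.1,0,0,0,0],[0.005,-0.172,-0.1,0,0,0,0],[0.005,-0.172,-0.1,0,0,0,0],[0.005,-0.172,-0.1,0,0,0,0]]' 40
python3 -m creep '[[0,0,0.04,0,0,0,0],[0,0,0.08,0,0,0,0],[0,0,0.097,0,0,0,0],[0,0,0.097,0,0,0,0],[0,0,0.097,0,0,0,0]]'
python3 - <<'E'
from h import *
o=bot.get_obs();im=optics.camera('wrist')
cv2.imwrite('pics/w5.png',im[:,:,::-1])
E
```

```text
time: 6.5
ee_pos: [0.5119, 0.1667, 0.138]
tcp_rot: [180.0, 0.0, 0.1]
wrist_force: [-0.6, -0.3, 0.3]
opening: 0.0004
time: 7.0
ee_pos: [0.5125, 0.1651, 0.0421]
tcp_rot: [-180.0, -0.0, -0.1]
wrist_force: [0.8, 0.7, 0.5]
opening: 0.0003
```

View pics/w5.png

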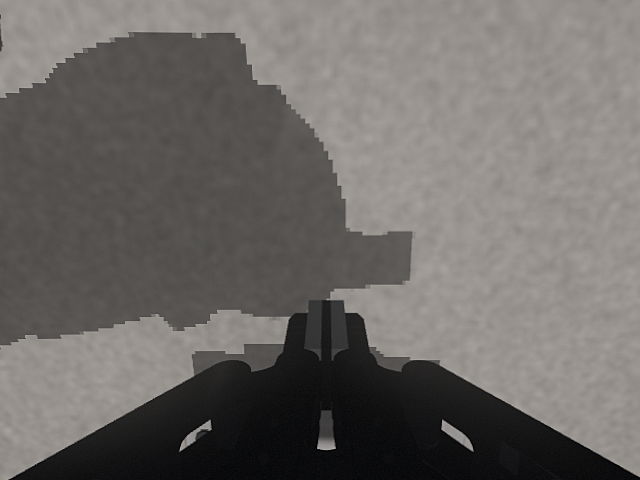

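```bash
python3 -m creep '[[0,0.01,0,0,0,0,0],[0,0.02,0,0,0,0,0],[-0.001,0.026,0,0,0,0,0],[-0.001,0.03,0,0,0,0,0],[-0.001,0.034,0,0,0,0,0],[-0.001,0.038,0,0,0,0,0],[-0.001,0.042,0,0,0,0,0],[-0.002,0.047,0,0,0,0,0]]'
python3 -m creep '[[0,0.007,0,0,0,0,0],[0,0.014,0,0,0,0,0],[-0.001,0.022,0,0,0,0,0],[-0.001,0.03,0,0,0,0,0],[-0.001,0.038,0,0,0,0,0],[-0.002,0.046,0,0,0,0,0],[-0.002,0.053,0,0,0,0,0],[-0.002,0.06,0,0,0,0,0]]'
python3 -m creep '[[0,0.006,0,0,0,0,0],[0,0.012,0,0,0,0,0],[-0.001,0.018,0,0,0,0,0],[-0.001,0.023,0,0,0,0,0],[-0.001,0.028,0,0,0,0,0],[-0.001,0.032,0,0,0,0,0],[-0.001,0.036,0,0,0,0,0]]'
```

```text
time: 7.85
ee_pos: [0.5105, 0.1189, 0.0414]
tcp_rot: [-180.0, -0.0, 0.0]
wrist_force: [2.4, 2.0, 0.3]
opening: -0.0001
time: 8.65
ee_pos: [0.5078, 0.0583, 0.0412]
tcp_rot: [180.0, 0.0, -0.0]
wrist_force: [-1.2, 1.0, 1.9]
opening: 0.0
time: 9.35
ee_pos: [0.5069, 0.0226, 0.0412]
tcp_rot: [-180.0, 0.0, -0.0]
wrist_force: [-1.5, 1.8, -0.3]
opening: 0.0001
```

Force is about 2 N, which matches the stage friction. I'll continue gently to the stop and watch for the force to rise.

```bash
python3 -m creep '[[0,0.003,0,0,0,0,0],[0,0.006,0,0,0,0,0],[0,0.009,0,0,0,0,0],[0,0.012,0,0,0,0,0]]'
python3 -m creep '[[0,0.002,0,0,0,0,0],[0,0.004,0,0,0,0,0]]'
python3 -m creep '[[0,0.001,0,0,0,0,0],[0,0.002,0,0,0,0,0]]'
python3 - <<'E'
from h import *
o=bot.get_obs();print(o['wrist_force'],o['ee_pos']);s=optics.camera('scene')
crop(s,130,200,350,365,3.5,'pics/s6.png')
E
```

```text
time: 9.75
ee_pos: [0.5071, 0.0107, 0.0413]
tcp_rot: [-180.0, 0.0, 0.0]
wrist_force: [-2.3, 1.3, 0.7]
opening: 0.0002
time: 9.95
ee_pos: [0.5071, 0.0076, 0.0413]
tcp_rot: [-179.9, 0.0, 0.0]
wrist_force: [-2.6, 14.8, 0.6]
opening: -0.0
time: 10.15
ee_pos: [0.5071, 0.0076, 0.0414]
tcp_rot: [-179.6, 0.0, 0.1]
wrist_force: [-2.3, 22.9, 0.8]
opening: -0.0002
[-2.30194412 22.88469236  0.78027719] [0.50712288 0.00758839 0.04136326]
```

View pics/s6.png

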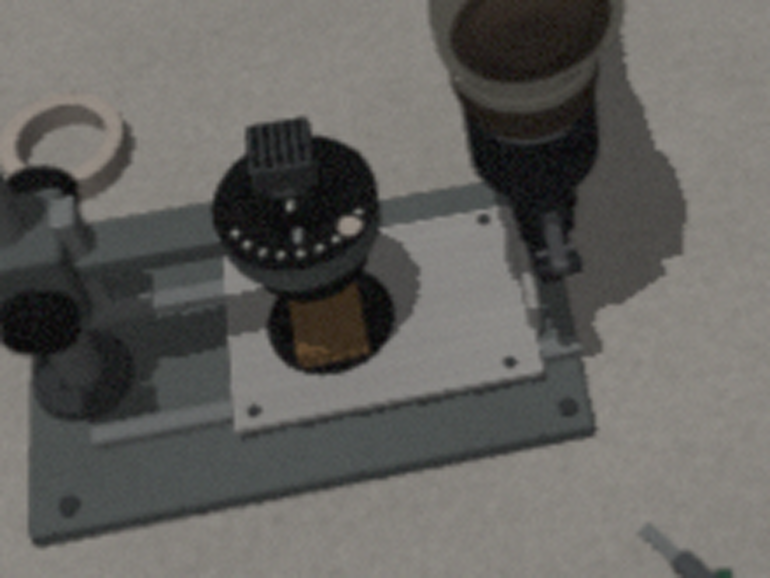

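The stage is against its stop, with force rising to 15 and then 23 N without further travel. The scene shows the sample centred on the disc under the lens. I'll back off and go above the collar.

```bash
python3 -m creep '[[0,-0.015,0,0,0,0,0],[0,-0.03,-0.01,0,0,0,0],[0,-0.03,-0.055,0,0,0,0.5],[0,-0.03,-0.1,0,0,0,1],[0,-0.03,-0.15,0,0,0,1],[0,-0.03,-0.2,0,0,0,1],[0,-0.03,-0.24,0,0,0,1],[0,-0.03,-0.26,0,0,0,1]]'
python3 -m creep '[[0,0.025,0,0,0,0.14,1],[0,0.05,0,0,0,0.28,1],[0,0.075,0,0,0,0.42,1],[0,0.1,0,0,0,0.56,1],[-0.002,0.125,0,0,0,0.7,1],[-0.003,0.145,0,0,0,0.84,1],[-0.004,0.16,0,0,0,0.98,1],[-0.005,0.167,0,0,0,1.12,1]]'
python3 -m creep '[[0,0,0,0,0,0,1],[0,0,0,0,0,0,1],[0,0,0,0,0,0,1],[0,0,0,0,0,0,1]]'
python3 - <<'E'
from h import *
o=bot.get_obs();im=optics.camera('wrist')
import pickle;pickle.dump(o,open('w7.pkl','wb'))
cv2.imwrite('pics/w7.png',im[:,:,::-1]);print(o['q'])
E
```

```text
time: 11.0
ee_pos: [0.5076, 0.0354, 0.3063]
tcp_rot: [180.0, -0.3, 0.0]
wrist_force: [0.3, 0.3, 0.4]
opening: 0.0851
time: 11.8
ee_pos: [0.5022, -0.1329, 0.3021]
tcp_rot: [-180.0, -0.1, -64.6]
wrist_force: [0.5, 0.8, 0.1]
opening: 0.0856
time: 12.2
ee_pos: [0.5023, -0.1315, 0.3015]
tcp_rot: [-180.0, -0.0, -64.0]
wrist_force: [-0.2, -0.1, -0.7]
opening: 0.0854
[-1.46653053e+01  2.93302283e+00  1.58577857e+01  1.02911927e+02
 -6.01941014e-03  1.39354022e+02]
```

View pics/w7.png

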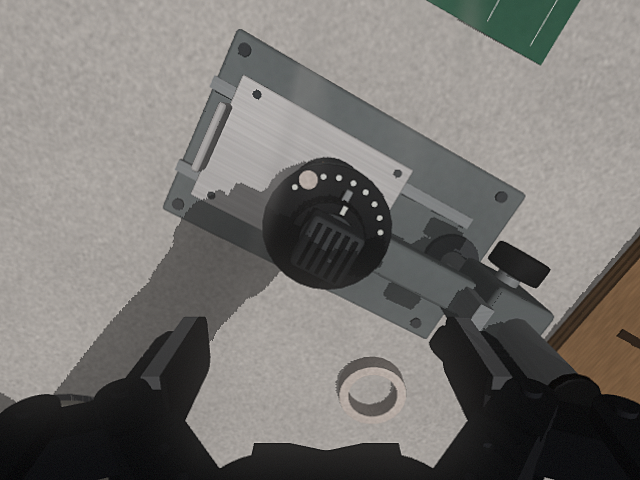

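```bash
python3 - <<'E'
from h import *
im=cv2.imread('pics/w7.png')[:,:,::-1]
crop(im,255,150,405,295,4,'pics/c7.png')
E
```

```text
(no output)
```

View pics/c7.png

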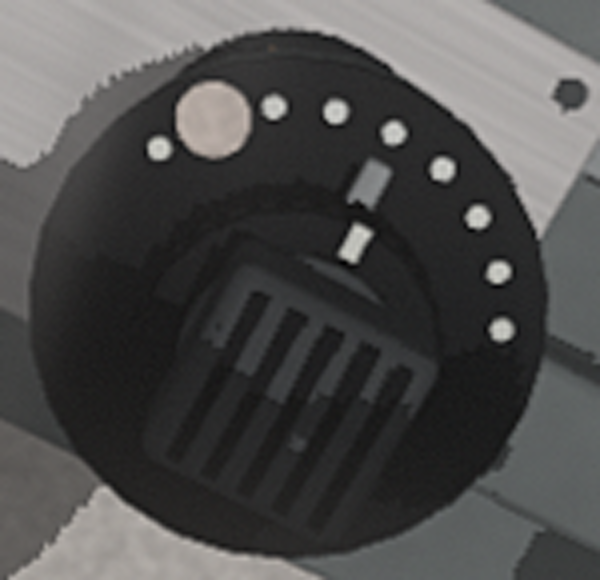

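```bash
python3 - <<'E'
from h import *
import pickle
np.set_printoptions(precision=4,suppress=True)
o=pickle.load(open('w7.pkl','rb'));C=cam('wrist',o);print(o['ee_pos'])
d=np.array([[159,148],[213,119],[273,107],[336,112],[394,132],[442,169],[478,217],[498,271],[502,330]])/4+[255,150]
P=px2w(C,d,.164)[:,:2]
from scipy.optimize import least_squares
f=least_squares(lambda c:np.hypot(*(P-c).T)-.0385,[.502,-.132]);c=f.x
f2=least_squares(lambda c:np.hypot(*(P-c[:2]).T)-c[2],[.502,-.132,.0385])
print('ctr',c,f2.x,f.fun,np.degrees(np.arctan2(P[:,1]-c[1],P[:,0]-c[0])))
n=px2w(C,np.array([[375,165],[362,203]])/4+[255,150],.169)[:,:2];print('nib',np.degrees(np.arctan2(n[:,1]-c[1],n[:,0]-c[0])),np.hypot(*(n-c).T))
m=px2w(C,np.array([[360,227],[349,262]])/4+[255,150],.1885)[:,:2];print('mark',np.degrees(np.arctan2(m[:,1]-c[1],m[:,0]-c[0])),np.hypot(*(m-c).T))
T=toolT(o);v=np.array([*c,0])-np.array([*o['ee_pos'][:2],0]);print('shift tool',T[:3,:3].T@v)
E
```

```text
[ 0.5023 -0.1315  0.3015]
ctr [ 0.5023 -0.1332] [ 0.5021 -0.1332  0.0387] [ 0.0001  0.0001 -0.0001 -0.0001  0.0001 -0.     -0.     -0.      0.0001] [ 61.8471  45.8348  29.9894  13.6005  -2.3685 -18.3554 -34.5037 -50.2698
 -66.6816]
nib [-1.0462 -3.4784] [0.0327 0.0258]
mark [-1.0919 -4.3951] [0.0252 0.0193]
shift tool [0.0016 0.0007 0.    ]
```

```bash
python3 -m creep '[[0.0015,0.0005,0,0,0,0,1],[0.0015,0.0005,0.03,0,0,0,1],[0.0015,0.0005,0.06,0,0,0,1],[0.0015,0.0005,0.09,0,0,0,1],[0.0015,0.0005,0.115,0,0,0,1],[0.0015,0.0005,0.129,0,0,0,1],[0.0015,0.0005,0.129,0,0,0,1],[0.0015,0.0005,0.129,0,0,0,1]]'
python3 - <<'E'
from h import *
im=optics.camera('wrist');s=optics.camera('scene')
cv2.imwrite('pics/w8.png',im[:,:,::-1]);crop(s,150,180,310,300,5,'pics/s8.png')
E
```

```text
time: 13.05
ee_pos: [0.5026, -0.1337, 0.1733]
tcp_rot: [-180.0, -0.0, -64.2]
wrist_force: [-0.4, 0.0, 1.5]
opening: 0.0855
```

View pics/w8.png

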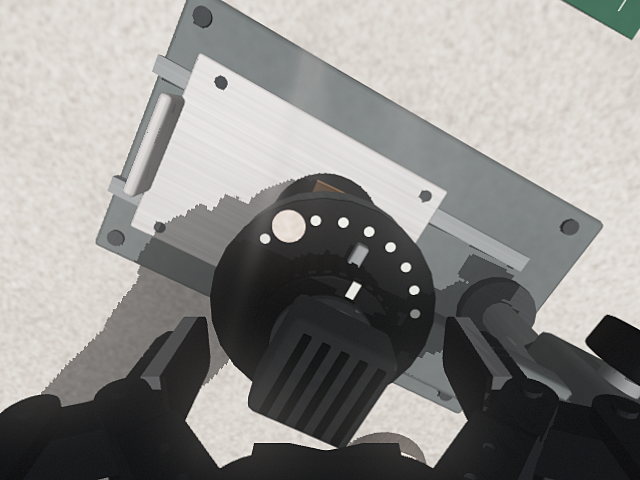

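View pics/s8.png

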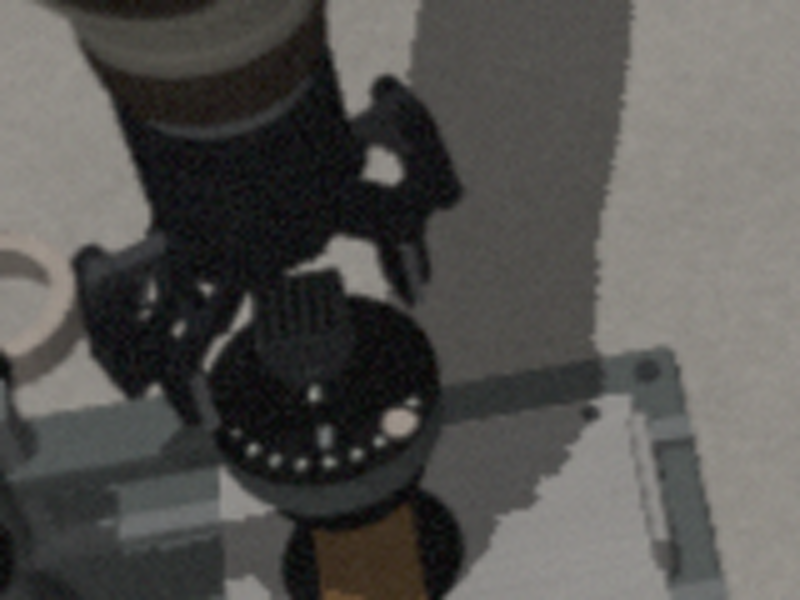

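The fingers straddle the collar clear of the camera, and the pointer still points at the 5th dot. I'll close on the collar now.

```bash
python3 -m creep '[[0,0,0.003,0,0,0,0.9],[0,0,0.003,0,0,0,0.75],[0,0,0.003,0,0,0,0.6],[0,0,0.003,0,0,0,0.5],[0,0,0.003,0,0,0,0.5],[0,0,0.003,0,0,0,0.5],[0,0,0.003,0,0,0,0.5]]' 40
```

```text
time: 13.85
ee_pos: [0.502, -0.1325, 0.17]
tcp_rot: [-179.9, 0.1, -64.1]
wrist_force: [-4.2, 6.7, 4.8]
opening: 0.0504
```

```bash
python3 -m creep '[[0,0,0,0,0,-0.05,0.5],[0,0,0,0,0,-0.12,0.5],[0,0,0,0,0,-0.19,0.5],[0,0,0,0,0,-0.26,0.5],[0,0,0,0,0,-0.28,0.5]]' 45
python3 - <<'E'
from h import *
im=optics.camera('wrist')
cv2.imwrite('pics/w9.png',im[:,:,::-1])
E
```

```text
time: 14.35
ee_pos: [0.502, -0.1325, 0.17]
tcp_rot: [-179.9, 0.1, -47.9]
wrist_force: [-5.0, 6.3, 6.0]
opening: 0.0503
```

View pics/w9.png

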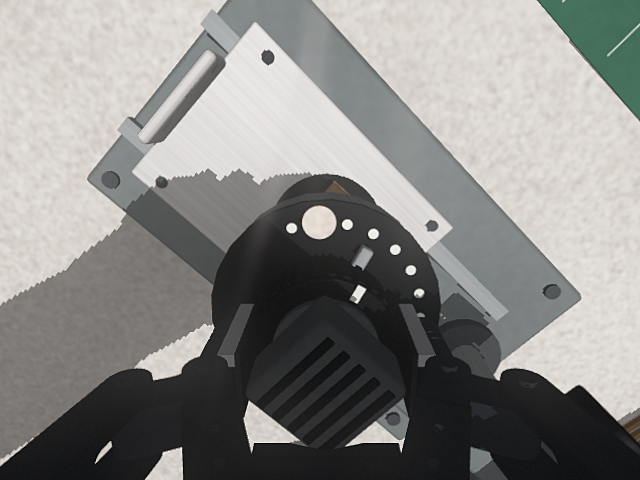

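The collar turned one click with the fingers, and the pointer is now at the dot (373,234). Two clicks remain.

```bash
python3 -m creep '[[0,0,0,0,0,-0.06,0.5],[0,0,0,0,0,-0.13,0.5],[0,0,0,0,0,-0.21,0.5],[0,0,0,0,0,-0.29,0.5],[0,0,0,0,0,-0.37,0.5],[0,0,0,0,0,-0.46,0.5],[0,0,0,0,0,-0.54,0.5],[0,0,0,0,0,-0.56,0.5]]' 45
python3 -m creep '[[0,0,0,0,0,0,0.5],[0,0,0,0,0,0,0.7],[0,0,0,0,0,0,1],[0,0,0,0,0,0,1],[0,0,0,0,0,0,1]]'
python3 -m creep '[[0,0,-0.03,0,0,0,1],[0,0,-0.06,0,0,0,1],[0,0,-0.09,0,0,0,1],[0,0,-0.12,0,0,0,1],[0,0,-0.13,0,0,0,1],[0,0,-0.13,0,0,0,1],[0,0,-0.13,0,0,0,1]]'
python3 - <<'E'
from h import *
o=bot.get_obs();im=optics.camera('wrist')
import pickle;pickle.dump(o,open('w10.pkl','wb'))
cv2.imwrite('pics/w10.png',im[:,:,::-1]);crop(im,240,130,420,280,4,'pics/c10.png')
E
```

```text
time: 15.2
ee_pos: [0.5022, -0.1326, 0.1701]
tcp_rot: [-179.9, 0.0, -15.8]
wrist_force: [-2.7, 5.9, 5.6]
opening: 0.0501
time: 15.7
ee_pos: [0.5024, -0.1337, 0.1693]
tcp_rot: [180.0, -0.0, -16.1]
wrist_force: [0.5, -0.6, -0.2]
opening: 0.0855
time: 16.4
ee_pos: [0.5024, -0.1336, 0.298]
tcp_rot: [180.0, 0.1, -16.0]
wrist_force: [-0.2, 0.5, 0.6]
opening: 0.0853
```

View pics/c10.png

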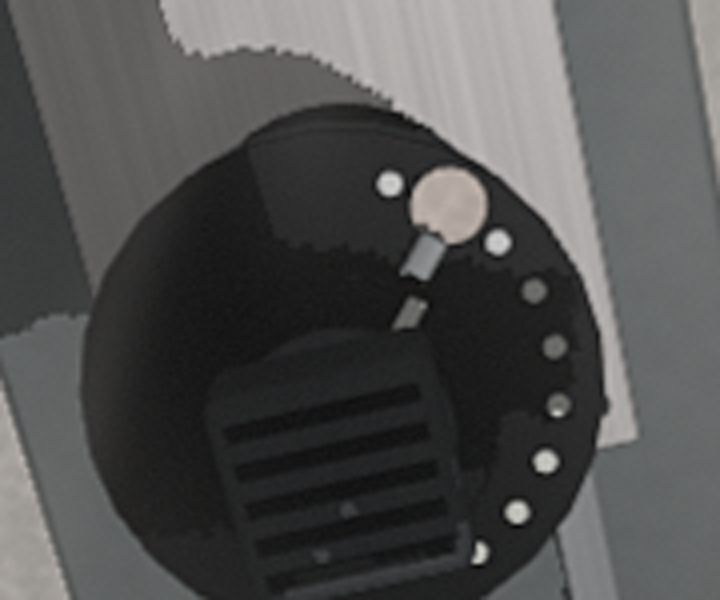

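The pointer now sits at the large dot. I'll move clear and check the stage and sample.

```bash
python3 -m creep '[[0.01,-0.045,-0.01,0,0,0,1],[0.02,-0.09,-0.01,0,0,0,1],[0.03,-0.135,-0.01,0,0,0,1],[0.04,-0.175,-0.01,0,0,0,1],[0.04,-0.175,-0.01,0,0,0,1],[0.04,-0.175,-0.01,0,0,0,1],[0.04,-0.175,-0.01,0,0,0,1]]'
python3 - <<'E'
from h import *
o=bot.get_obs();im=optics.camera('wrist');s=optics.camera('scene')
import pickle;pickle.dump(o,open('w11.pkl','wb'))
cv2.imwrite('pics/w11.png',im[:,:,::-1]);cv2.imwrite('pics/s11.png',s[:,:,::-1]);crop(s,170,220,310,325,5.5,'pics/c11.png')
E
```

```text
time: 17.15
ee_pos: [0.5887, 0.0229, 0.3086]
tcp_rot: [180.0, 0.1, -16.1]
wrist_force: [-1.0, 0.7, 0.2]
opening: 0.0853
```

View pics/w11.png

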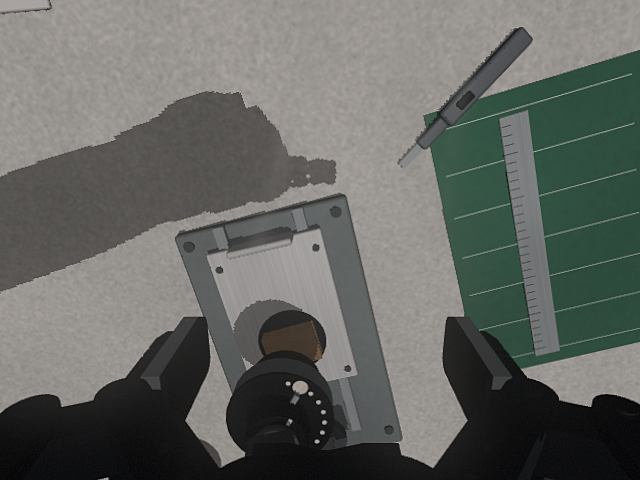

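View pics/c11.png

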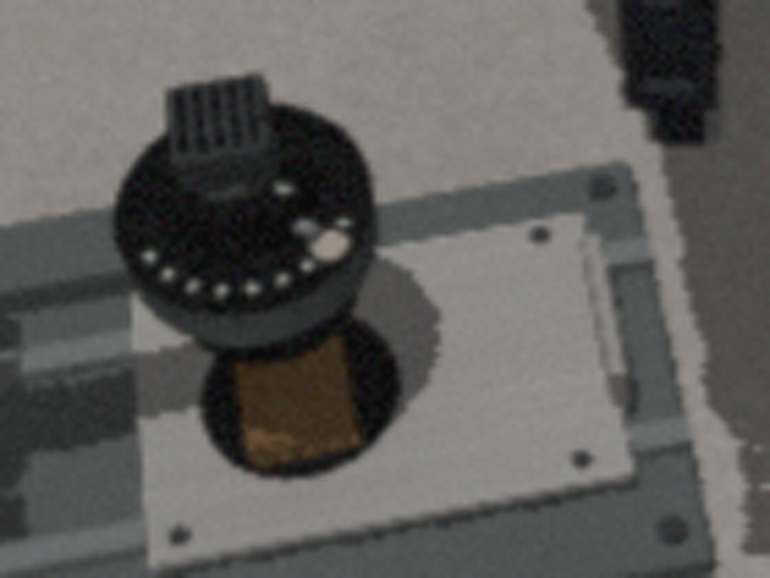

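View pics/s11.png

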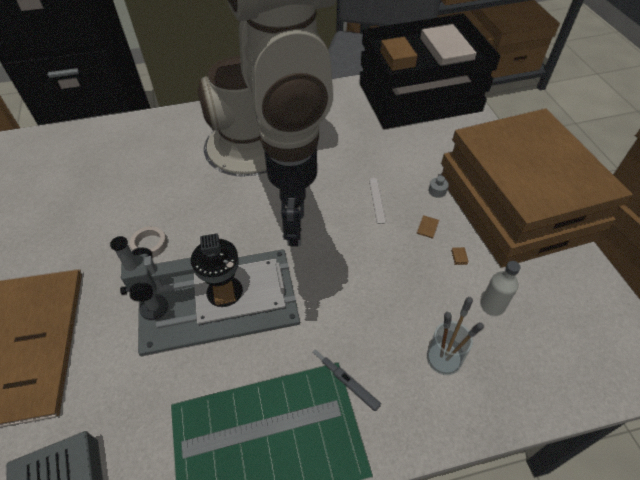

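```bash
python3 - <<'E'
from h import *
import pickle
np.set_printoptions(precision=4,suppress=True)
S=cam('scene');L=np.array([.5022,-.1332]);y=np.array([.0405,.9992]);x=np.array([.9992,-.0405])
k=lambda p:np.array(p)/5.5+[170,220]
def rel(p,z):
    P=px2w(S,k(p),z)[:,:2]-L; return np.c_[P@x,P@y]
print('sample +x corners (want .030,+-.021)',rel([[247,460],[360,440]],.05))
print('stage corners (want .065,-.065/.125)',rel([[150,568],[632,470]],.034))
print('plate lowest/left/right',rel([[292,477],[203,405],[401,375]],.034))
print('dots/nib ang',[np.degrees(np.arctan2(*r[::-1])) for r in (rel([[330,245]],.164)[0],rel([[308,229]],.169)[0])])
o=pickle.load(open('w10.pkl','rb'));C=cam('wrist',o)
for p,z in (([449,205],.164),([424,257],.169)):
    P=px2w(C,np.array([p])/4+[240,130],z)[0,:2]-L;print(np.degrees(np.arctan2(P[1],P[0])),np.hypot(*P))
E
```

```text
sample +x corners (want .030,+-.021) [[ 0.0363 -0.02  ]
 [ 0.0369  0.0236]]
stage corners (want .065,-.065/.125) [[ 0.0658 -0.062 ]
 [ 0.0636  0.1252]]
plate lowest/left/right [[ 0.0378 -0.0054]
 [-0.0029 -0.0371]
 [ 0.0003  0.0418]]
dots/nib ang [np.float64(50.18948278969877), np.float64(49.537199135185205)]
45.418433513372584 0.03886734038496864
45.44192825571988 0.02967386159357886
```

```bash
python3 - <<'E'
from workcell import bot
o=bot.get_obs();print(o['time'],o['wrist_force'],bot.job_done())
E
```

```text
the job is handed in; nothing more can be done
17.25 [ 0.45330981 -0.824933    0.10378027] None
```

The microscope is set up and the job is handed in at 17.3 s of the 64 s allowed. The hand-in gave no verdict.

**What I did**
- **Sample:** I chose the thick 60 x 42 mm board over the thin offcut and the smaller thick decoy, and laid it flat on the round black plate.
- **Stage:** I pushed it with the shut fingers until it stopped moving and the force rose from 2 to 23 N.
- **Zoom collar:** I gripped it and turned it three clicks counter-clockwise to the large dot.

**What the last checks showed**
- **Sample:** before the push it lay about 1.4 mm from the plate's centre. Afterwards the scene picture shows it flat and still centred on the plate.
- **Stage:** the visible corners are within about 3 mm of their home positions, which is near the 4 mm limit and about the accuracy of the pictures. The hard stop is the stronger evidence that it is home.
- **Collar:** from the wrist camera, pointer and dot agree to within 0.1° (45.4° for both). In the scene camera they agree within 1°. That camera put both about 4° higher, which I take as its own offset.
- **Disagreement:** the scene camera put the sample's +x edge 6 mm further out than expected. I took that as having read the lower front edge instead of the top edge, and did not measure it again.
- **Other things on the bench:** they look unmoved in the last scene picture. The arm ended well clear of everything, with under 1 N at the wrist.

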